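# Level the light-sensor test box and hold its shutter half open

### The job

The platform of the light-sensor test stand droops at the front: turn the knob at its front until the platform is level, with the shutter still closed. Then slide the sprung shutter on top of the sensor box to half of its travel, so that half of the window is uncovered, and finish while holding it still there, with the platform still level and without letting go. Do not disturb the loose things lying around the stand.

Things in the scene. Friction and masses are not known exactly. Their poses are not given: they have to be found in the camera images.
- stand: The fixed light-sensor test stand: a painted grey base plate 240 (x) x 170 (y) x 12 mm on the bench. Origin: centre of the base's underside, at bench height. Its x axis points from the front (the knob end, nearer the robot) to the back (the hinge end), y across it, z up; it does not move.
- knob (a joint): Angle (rad) of the black levelling knob at the stand's front. Positive: clockwise from above; range -1.8 to 0.9. Clockwise raises the platform's front, 0.07 rad of tilt per rad. Starts between -1.45 and -0.7; the platform is level at 0, where the knob's bar lies along the stand's x axis; at negative values the bar is turned counter-clockwise from there by that angle. It stays put.
- knob_grip (a point): Point on the knob's axis, fixed to the stand, 90 mm above the bench, 95 mm in front of the stand's origin (stand x = -95 mm). The knob has a flange 40 mm across and on it an upright bar to grip, 44 mm long, 12 mm thick, from 20 mm below to 10 mm above this point. A dark line on the base just behind the knob shows where the bar points when all is level. Friction 0.15 N m.
- platform (a joint): Tilt (rad) of the aluminium platform about its hinge, which runs along the stand's y axis 50 mm above the bench, 80 mm behind the stand's origin. 0 is level, negative means the front is low. It carries the sensor box and is geared to the knob: tilt = 0.07 x knob.
- platform_top (a point): Centre of the window in the top face of the grey sensor box (110 x 200 x 40 mm, long along y) on the platform; z is the platform's normal. When level it is 93 mm above the bench, at stand x = 50 mm, y = 0. The window is 60 mm long (y) and 50 mm wide, with a sensor inside; the closed shutter covers it.
- shutter (a joint): Travel (m) of the steel shutter plate along the stand's +y, between two guides on the sensor box; 0 closed (window covered), 0.060 end stop, 0.030 half: the plate's rear (-y) edge is then level with two small dark ridges on the guides. A spring always closes it: about 3 N when closed, 8 N at half, 13 N at the stop (160 N/m); let go, it snaps shut.
- tab: Black upright tab on the shutter plate, by which it is moved: 34 (x) x 12 (y, the sliding direction) x 38 mm tall. Origin: centre of its underside, on the plate. With the platform level the underside is 100 mm, the top 138 mm above the bench, at stand x = 50 mm, stand y = 30 mm + travel. Free to pinch on its +y and -y sides; the guides reach 3 mm above its underside.
- screwdriver: Loose screwdriver, 180 mm long, lying on the bench left (+y) of the stand; origin at the underside of its middle, x axis along it. Bystander.
- relay: Loose grey relay, 70 x 36 x 62 mm, standing on the bench right (-y) of the stand; origin at the centre of its underside. Bystander.
- tape: Loose roll of tape, 64 mm across, 18 mm high, lying flat right of the stand; origin at the centre of its underside. Bystander.
- meter: Loose black multimeter, 150 x 75 x 32 mm, lying right of the stand; origin at the centre of its underside. Bystander.
- ferrules: Loose small clear jar with a white cap, 44 mm across, 55 mm high, standing left of the stand; origin at the centre of its underside. Bystander.

How it is judged:
By the outcome, as a careful person would: the job done as asked, in the order asked, and still so for the second after the job is handed in, while the arm keeps its last pose, push and grip.
It also fails if it takes over 64 s, if anything falls off the work surface, if the arm or the gripper's body presses on something with over 40 N, if the wrist force passes 120 N, or if a joint passes its speed limit or range.

### The arm

A 6-joint arm with a two-finger parallel gripper is mounted at the origin on the work surface. World frame = base frame: x ahead of the robot, y to its left, z up, the work surface at z = 0. Lengths are in mm, angles in rad, forces in N, time in s.
With the tool pointing down it reaches from about 350 to 975 mm from the base axis. Payload 7.1 kg.
Tool frame: the origin (TCP) lies between the finger pads; the fingertips stand 17 mm ahead of it and the grasp point (between the pads) lies 2 mm behind it; z points along the fingers, y is the line along which they close (so a half turn about z gives the same grasp; the last joint's range is limited). The gripper opens to 88 mm and grips with 3 to 60 N. Pads are 20 mm wide; open, the fingers measure 115 mm over their backs; the gripper's body (75 mm by 178 mm) begins 61 mm behind the grasp point.
Start: joints at [-1.26, 0.423, 1.63, -0, 1.089, -0.019], TCP at [202.426, -591.294, 239.675] pointing down, gripper open.
Joint ranges: [-3, 3], [-0.9, 2.11], [0.09, 2.58], [-1.31, 4.45], [0.11, 2.69], [-2.54, 2.54]. Speed limits (rad/s): [2.39, 2.39, 3.01, 3.14, 3.14, 3.14].

### API

Orientations are given as a rotation vector (axis times angle).
In Python, from workcell import ctrl, viewer gives the robot as it stands (ctrl), with the cameras (viewer).
- The arm moves only by the tool shift_gripper, called after "Emit:" in YAML: its name, and indented under it one key for each argument. Schema: {"type":"object","properties":{"motion":{"type":"array","items":{"type":"array","prefixItems":[{"type":"array","items":{"type":"number"},"minItems":3,"maxItems":3},{"type":"array","items":{"type":"number"},"minItems":3,"maxItems":3}],"minItems":2,"maxItems":2},"minItems":1,"maxItems":5},"aperture":{"type":"number"},"only":{"type":"string"},"quiet":{"type":"boolean"},"lines":{"type":"string"}},"required":["motion"],"additionalProperties":false}. motion is a list of rows, 1 to 5 of them, each written [[dx, dy, dz], [rx, ry, rz]]: dx, dy, dz in normalised numbers (1 is 500 mm), then a rotation vector rx, ry, rz in a scale on which 1.0 is pi/2 rad; each row shifts and turns the commanded pose from where the row before left it, along the tool's axes as they then stand; what a row does not reach is not made up. A row lasts 1/12 s, in which the tool goes at most 41.7 mm and 0.125 rad, less where a joint would pass 70% of its speed; a pose out of reach is approached as far as the arm can. aperture is the finger opening in mm, set as the call begins (left out keeps the last). The fingers move at their own pace and stop on an object; the grip force is fixed at half the most. Time passes only in rows, so rows that do not move let the fingers close. The tool returns the time, the measured TCP pose, the force, the opening and the grip force at its end. only (a regular expression) keeps the lines of the reply that match it, lines (a string "A,B") keeps lines A to B, and quiet returns only ok. A shift or turn number past 1, either way, is cut back to 1. Input that does not fit is refused with a message, and nothing moves.
- ctrl.get_obs(): the state, without advancing time (a new reading comes with each control period).
- viewer.get_image(name): name is "side" or "top" or "wrist"; returns a dict with "img" (480x640x3 uint8, red, green, blue), "fx", "fy", "cx", "cy" (pixels), "R" (3x3) and "t" (3): a world point X has camera coordinates R X + t. Camera axes: x right, y down, z forward; pixel columns grow to the right and rows downward; lengths in mm; the calibration is good to about 2 mm. A picture is of the moment at which its call begins. There is no depth.
- ctrl.close_job(): hands the job in; it is judged then, once.
The state is a dict: "t": time; "qpos": joint angles; "qvel": joint speeds; "joint_torque": joint torques, N m; "ee_pos": TCP position; "orientation": TCP orientation; "ft_force": force on the tool from outside, world axes, zero at the start; "moment": the same for the moment, N m; "width": finger opening in mm; "grasp_force": force on a finger pad.
Only numpy, scipy, OpenCV 4.12 (cv2) and the standard library are available. Lean on these libraries where they do the work, as an engineer would, in place of code of your own. Each camera call takes 0.05 s, during which the arm holds its last target. There are 200 camera calls.

## Working session

There is one attempt and no reset: what is moved stays moved. The work goes in short steps, Python scripts to look and compute and a tool call to move; the robot and the scene stay as the last step left them, time stands still between calls to the robot, and variables do not carry over. Pictures are saved under pics/ and viewed, at most 10 in all, crops included, and the job is handed in when it is done.

```bash
ls; mkdir -p pics
```

Run:
```python
from workcell import ctrl, viewer
import cv2
for n in("top","side"):
    d=viewer.get_image(n); cv2.imwrite(f"pics/{n}0.png",d["img"][:,:,::-1]); print(n,d["fx"],d["cx"],d["cy"],d["R"],d["t"])
o=ctrl.get_obs();print(o)
```

```text
pics
workcell.py
top 620.3780344243777 318.05435756380456 248.83016020079845 [[-0.14623363 -0.98924318 -0.00369618]
 [-0.96692824  0.1437222  -0.21069814]
 [ 0.20896292 -0.02723722 -0.97754418]] [ 111.10615723  582.82680503 1191.61468572]
side 438.14586882371674 328.9216414882036 234.41790917966188 [[ 0.99236982 -0.12121494  0.02256289]
 [-0.06349442 -0.6592782  -0.7492134 ]
 [ 0.10569108  0.74206415 -0.66194426]] [-565.06586595  115.03162128  894.24472596]
{'t': 0.1, 'qpos': array([-1.26001856e+00,  4.23755696e-01,  1.63057437e+00,  7.41472051e-06,
        1.08860997e+00, -1.90062822e-02]), 'qvel': array([-0.00240495, -0.00056633, -0.00087532,  0.00051427, -0.00146225,
       -0.00147446]), 'joint_torque': array([-1.70308180e-03, -5.45614922e+01, -2.74324733e+01,  6.44608727e-02,
        1.88227231e-02, -1.65923160e-05]), 'ee_pos': array([ 202.28025824, -590.87231281,  239.00026942]), 'orientation': array([-3.09766530e+00, -5.15455004e-01,  2.97336078e-04]), 'ft_force': array([-0.63176512,  1.12870237, -0.90451262]), 'moment': array([-0.03085579,  0.01847803,  0.04411256]), 'grasp_force': 0.0, 'width': 87.84867345722803}
```

View pics/top0.png

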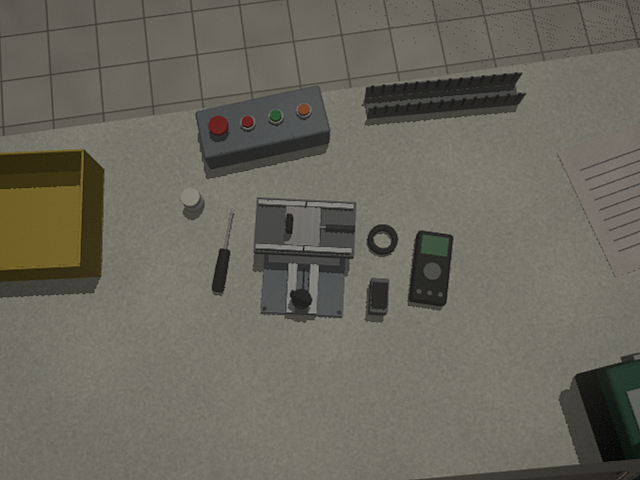

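View pics/side0.png

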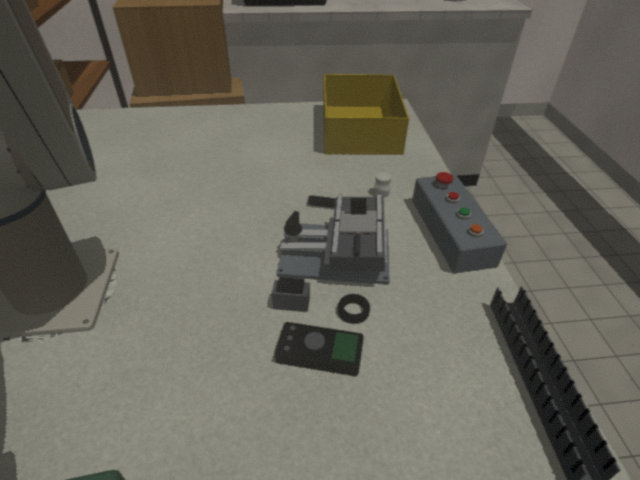

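The top view shows the stand at cols 255–355, rows 198–317, with the knob at about (301,297) and the tab at (289,223). In the side view the knob is at (293,222) and the tab at (358,206). I'll enlarge both.

Run:
```python
import cv2,numpy as np
a=cv2.imread("pics/top0.png")[190:325,248:362];b=cv2.imread("pics/side0.png")[180:292,272:396]
f=lambda i,s:cv2.convertScaleAbs(cv2.resize(i,None,fx=s,fy=s,interpolation=cv2.INTER_CUBIC),alpha=1.6)
A=f(a,3.5);B=f(b,3.2);H=max(A.shape[0],B.shape[0])
p=lambda i:cv2.copyMakeBorder(i,0,H-i.shape[0],0,0,cv2.BORDER_CONSTANT)
o=np.hstack([p(A),p(B)]);print(A.shape,o.shape);cv2.imwrite("pics/crop0.png",o)
```

```text
(472, 399, 3) (472, 796, 3)
```

View pics/crop0.png

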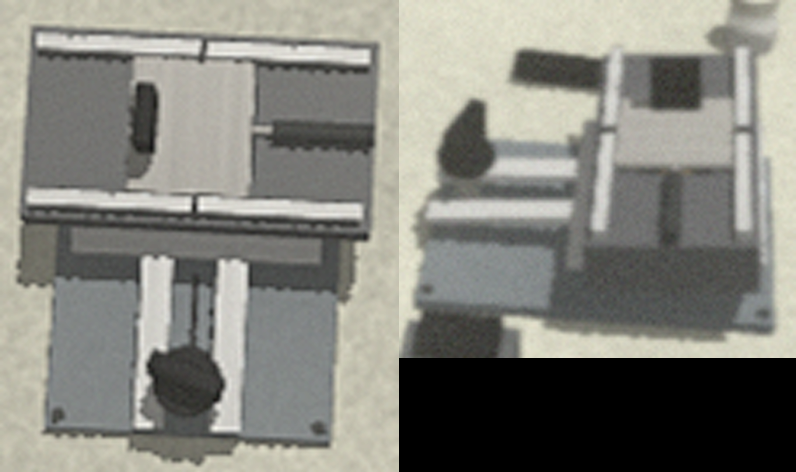

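Create h.py:
```python
import numpy as np,cv2
from scipy.optimize import least_squares
from scipy.spatial.transform import Rotation as Ro
from workcell import ctrl, viewer
def proj(d,X):
    c=d["R"]@X+d["t"]; return np.array([d["fx"]*c[0]/c[2]+d["cx"],d["fy"]*c[1]/c[2]+d["cy"]])
def tri(obs): # [(cam,uv)..]
    f=lambda X:np.concatenate([proj(d,X)-uv for d,uv in obs])
    r=least_squares(f,[500,0,90]); return r.x,np.abs(r.fun).max()
```

Run:
```python
from h import *
T=viewer.get_image("top");S=viewer.get_image("side")
t=lambda u,v:np.array([248+u/3.5,190+v/3.5]); s=lambda u,v:np.array([272+(u-399)/3.2,180+v/3.2])
def P(p,l):
    x,y,a,k=p;l=np.array(l,float)
    if l[2]>40: # on platform, given level coords
        q=.07*k; dx,dz=l[0]-80,l[2]-50
        l[0]=80+dx*np.cos(q)+dz*np.sin(q); l[2]=50-dx*np.sin(q)*1+dz*np.cos(q)
    return np.array([x+l[0]*np.cos(a)-l[1]*np.sin(a),y+l[0]*np.sin(a)+l[1]*np.cos(a),l[2]])
L=[(T,t(45,432),(-120,85,12)),(T,t(331,441),(-120,-85,12)),(S,s(415,305),(-120,-85,12)),(S,s(774,328),(120,-85,12)),
(T,t(33,28),(105,100,93)),(T,t(379,43),(105,-100,93)),(T,t(367,237),(-5,-100,93)),(T,t(22,219),(-5,100,93)),
]
# sign: negative k must lower front: dx<0,q<0 -> -dx*sin(q)<0 ok
r=least_squares(lambda p:np.concatenate([proj(d,P(p,l))-uv for d,uv,l in L]),[600,0,0,-1.])
print(r.x,r.fun.reshape(-1,2).round(1))
for n,a,b in(("ridgeF",t(195,204),s(605,130)),("ridgeB",t(204,50),s(742,128)),("cornerFR",t(331,441),s(415,305)),("tabtop~",t(147,118),s(676,70)),("knob~",t(187,375),s(470,130))):
    X,e=tri([(T,a),(S,b)]);c,si=np.cos(r.x[2]),np.sin(r.x[2]);d=X[:2]-r.x[:2]
    print(n,X.round(1),e.round(2),"stand",(c*d[0]+si*d[1]).round(1),(-si*d[0]+c*d[1]).round(1))
p=r.x;c,si=np.cos(p[2]),np.sin(p[2])
print("knob xy",p[0]-95*c,p[1]-95*si,"tab0",p[0]+50*c-30*si,p[1]+50*si+30*c)
```

```text
[ 5.89682992e+02  5.23095299e+01 -1.94180661e-01 -1.82054253e+00] [[ 0.1 -1. ]
 [ 0.9  0.3]
 [-0.8 -2. ]
 [ 0.5 -1.4]
 [-0.5  0.1]
 [ 0.5  0.3]
 [ 1.6 -0.3]
 [-0.4  0.2]]
ridgeF [590.3  53.1  96.1] 0.28 stand 0.4 0.9
ridgeB [677.2  35.5 105.2] 0.39 stand 89.1 0.4
cornerFR [457.   -6.6   4.2] 0.08 stand -118.8 -83.4
tabtop~ [637.3  72.6 127.5] 0.73 stand 42.8 29.1
knob~ [498.8  71.4  87.4] 0.97 stand -92.9 1.2
knob xy 496.4684126357014 70.6409825754741 tab0 644.5321770214093 72.09757995758113
```

Two-view fit: stand yaw ≈ -0.195, knob at about (497,71), grip height ≈ 87–90, tilt ≈ -0.1 (knob ≈ -1.4). Next I'll move over the knob.

The rows are not in the units I measure in: shifts go in shares of 500 mm and turns go in shares of pi/2 rad. I convert before sending: -26.5 mm is -0.053, 24.7 mm is 0.0494.

Emit:
shift_gripper:
  motion:
    - [[0.0494,-0.053,0],[0,0,0]]
    - [[0.0494,-0.053,0],[0,0,0]]
    - [[0.0494,-0.053,0],[0,0,0]]
    - [[0.0494,-0.053,0],[0,0,0]]
    - [[0.0494,-0.053,0],[0,0,0]]

```text
t: 0.62
ee_pos: [276.6, -424.3, 239.5]
orientation: [-3.099, -0.515, 0.0]
ft_force: [0.8, -0.2, 0.0]
width: 87.7
grasp_force: 0.0
```

Emit:
shift_gripper:
  motion:
    - [[0.0494,-0.053,0],[0,0,0]]
    - [[0.0494,-0.053,0],[0,0,0]]
    - [[0.0494,-0.053,0],[0,0,0]]
    - [[0.0494,-0.053,0],[0,0,0]]
    - [[0.0494,-0.053,0],[0,0,0]]

```text
t: 1.03
ee_pos: [350.5, -258.9, 239.8]
orientation: [3.099, 0.515, 0.0]
ft_force: [0.7, 0.4, -0.1]
width: 87.8
grasp_force: 0.0
```

Emit:
shift_gripper:
  motion:
    - [[0.0494,-0.053,0],[0,0,0]]
    - [[0.0494,-0.053,0],[0,0,0]]
    - [[0.0494,-0.053,0],[0,0,0]]
    - [[0.0494,-0.053,0],[0,0,0]]
    - [[0.0494,-0.053,0],[0,0,0]]

```text
t: 1.45
ee_pos: [424.6, -93.5, 239.8]
orientation: [3.099, 0.516, 0.001]
ft_force: [0.7, -0.2, 0.1]
width: 87.8
grasp_force: 0.0
```

Emit:
shift_gripper:
  motion:
    - [[0.0494,-0.053,0],[0,0,0]]
    - [[0.0494,-0.053,0],[0,0,0]]
    - [[0.0494,-0.053,0],[0,0,0]]
    - [[0.0494,-0.053,0],[0,0,0]]
    - [[0.0494,-0.053,0],[0,0,0]]

```text
t: 1.87
ee_pos: [498.5, 72.0, 239.7]
orientation: [3.099, 0.516, 0.0]
ft_force: [0.8, -0.2, 0.5]
width: 87.8
grasp_force: 0.0
```

Emit:
shift_gripper:
  motion:
    - [[0,0,0],[0,0,-0.0789]]
    - [[0,0,0],[0,0,-0.0789]]
    - [[0,0,0],[0,0,-0.0789]]
    - [[0,0,0],[0,0,-0.0789]]
    - [[0,0,0],[0,0,-0.0789]]

```text
t: 2.28
ee_pos: [498.0, 70.3, 239.5]
orientation: [-2.789, -1.446, 0.0]
ft_force: [-0.2, 0.7, 0.1]
width: 87.7
grasp_force: 0.0
```

Emit:
shift_gripper:
  motion:
    - [[0,0,0],[0,0,-0.0789]]
    - [[0,0,0],[0,0,-0.0764]]
    - [[0,0,0],[0,0,0]]
    - [[0,0,0],[0,0,0]]

```text
t: 2.62
ee_pos: [498.1, 70.1, 239.6]
orientation: [-2.601, -1.761, 0.0]
ft_force: [-0.3, 0.3, 0.2]
width: 88.1
grasp_force: 0.0
```

Run:
```python
from h import *
d=viewer.get_image("wrist");cv2.imwrite("pics/w1.png",d["img"][:,:,::-1])
o=ctrl.get_obs();print(o["qpos"],Ro.from_rotvec(o["orientation"]).as_matrix().round(3),o["ee_pos"])
```

```text
[1.16143082e-01 2.44199545e-01 1.89552476e+00 1.67529828e-05
 1.00198742e+00 4.97019065e-01] [[ 0.372  0.928 -0.   ]
 [ 0.928 -0.372  0.   ]
 [-0.    -0.    -1.   ]] [498.11046817  70.09849561 239.62757062]
```

View pics/w1.png

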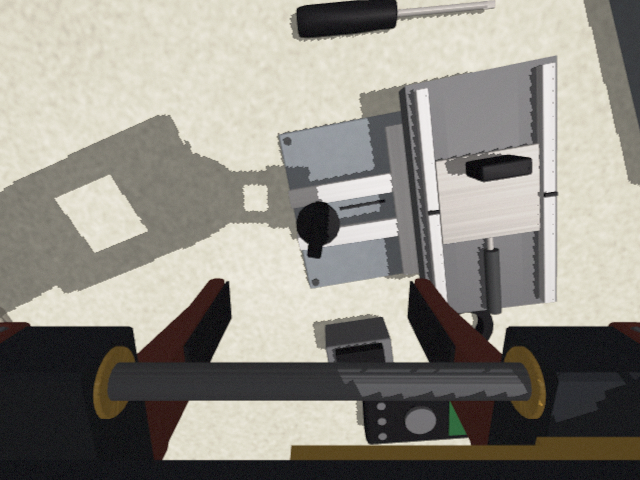

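The wrist view shows the knob flange at (318,222) with its bar end at about (316,253), roughly along tool x. The ridges are at (434,212) and (549,194), the tab at (500,167). I'll enlarge the knob.

Run:
```python
import cv2
a=cv2.imread("pics/w1.png")[170:290,270:400]
cv2.imwrite("pics/w1c.png",cv2.convertScaleAbs(cv2.resize(a,None,fx=5,fy=5,interpolation=cv2.INTER_CUBIC),alpha=3,beta=-15))
```

```text
(no output)
```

View pics/w1c.png

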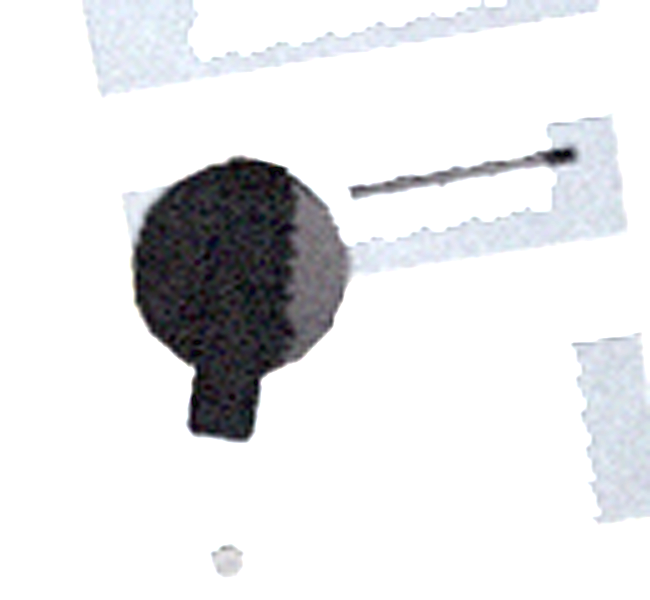

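Add to h.py:
```python
def onz(d,uv,z):
    r=d["R"].T@np.array([(uv[0]-d["cx"])/d["fx"],(uv[1]-d["cy"])/d["fy"],1]);C=-d["R"].T@d["t"]
    return C+r*(z-C[2])/r[2]
```

Run:
```python
from h import *
d=viewer.get_image("wrist");T=viewer.get_image("top")
print("cam",(-d["R"].T@d["t"]).round(1),d["fx"])
f=lambda u,v:(270+u/5,170+v/5)
p=lambda n,uv,z:(print(n,onz(d,uv,z).round(1)),onz(d,uv,z))[1]
a=p("end1",f(190,432),100);b=p("end2",f(250,440),100);c=p("flange",f(241,267),70)
l=p("l0",f(352,192),12);m=p("l1",f(572,153),12)
an=lambda v:np.arctan2(v[1],v[0])
print("line",an(m-l),"bar from ends",an(c-(a+b)/2), "perp",an(a-b)-0)
x,e=tri([(d,(434,212)),(T,(248+195/3.5,190+204/3.5))]);y,e2=tri([(d,(549,194)),(T,(248+204/3.5,190+50/3.5))])
print(x,e,y,e2,an(y-x),(y[2]-x[2])/np.hypot(*(y-x)[:2]))
# tab top corners and knob bar-end height by two views
print("flange tri",tri([(d,f(241,267)),(T,(301.4,299.1))]))
```

```text
cam [526.9 140.5 383.6] 358.49760376923524
end1 [483.4  56.  100. ]
end2 [492.1  51.  100. ]
flange [499.1  72.5  70. ]
l0 [521.6  66.2  12. ]
l1 [567.2  56.8  12. ]
line -0.20327804788978704 bar from ends 1.0318306557955965 perp 2.620167022195586
[591.37054567  53.17526511 100.44404697] 0.735036567181055 [676.21255638  35.95378216 107.9254648 ] 0.27002080005451035 -0.2002621438430664 0.08641824519873015
flange tri (array([498.05721103,  70.85548432,  61.21822833]), np.float64(0.7337049667053748))
```

Scaled: 35 mm is 0.07, 1.9 mm is 0.0038, 0.08 rad is 0.0509.

Emit:
shift_gripper:
  motion:
    - [[0,0,0],[0,0,0.0509]]
    - [[0,0,0],[0,0,0.0446]]
    - [[0.0038,-0.0008,0.06],[0,0,0]]
    - [[0,0,0.07],[0,0,0]]
    - [[0,0,0.07],[0,0,0]]
  aperture: 50

```text
t: 3.18
ee_pos: [499.7, 72.1, 139.5]
orientation: [2.724, 1.563, 0.005]
ft_force: [0.6, 0.2, -0.4]
width: 57.6
grasp_force: 0.0
```

Emit:
shift_gripper:
  motion:
    - [[0,0,0.05],[0,0,0]]
    - [[0,0,0.03],[0,0,0]]
    - [[0,0,0.016],[0,0,0]]
    - [[0,0,0],[0,0,0]]

```text
t: 3.52
ee_pos: [497.8, 71.8, 90.1]
orientation: [-2.723, -1.564, 0.005]
ft_force: [-0.7, 0.6, -0.2]
width: 50.0
grasp_force: 0.0
```

Emit:
shift_gripper:
  motion:
    - [[0,0,0],[0,0,0]]
    - [[0,0,0],[0,0,0]]
    - [[0,0,0],[0,0,0]]
    - [[0,0,0],[0,0,0]]
    - [[0,0,0],[0,0,0]]
  aperture: 0

```text
t: 3.93
ee_pos: [499.3, 72.0, 92.5]
orientation: [2.723, 1.566, 0.002]
ft_force: [1.0, 0.8, 0.3]
width: 20.3
grasp_force: 0.0
```

Emit:
shift_gripper:
  motion:
    - [[0,0,0],[0,0,0]]
    - [[0,0,0],[0,0,0]]
    - [[0,0,0],[0,0,0]]
    - [[0,0,0],[0,0,0]]

```text
t: 4.27
ee_pos: [497.8, 72.6, 92.1]
orientation: [-2.723, -1.564, 0.002]
ft_force: [-4.4, 4.7, 7.3]
width: 11.8
grasp_force: 30.0
```

Run:
```python
from h import *
d=viewer.get_image("wrist");cv2.imwrite("pics/w2.png",d["img"][:,:,::-1]);o=ctrl.get_obs();print(o["moment"],o["ee_pos"],o["ft_force"])
x=Ro.from_rotvec(o["orientation"]).as_matrix()[:,0];print(np.arctan2(x[1],x[0]))
```

```text
[ 0.72841105  0.79741256 -0.11599457] [497.81344449  72.55549483  92.14838631] [-5.24128885  4.6742371   8.24476968]
1.042950228348175
```

View pics/w2.png

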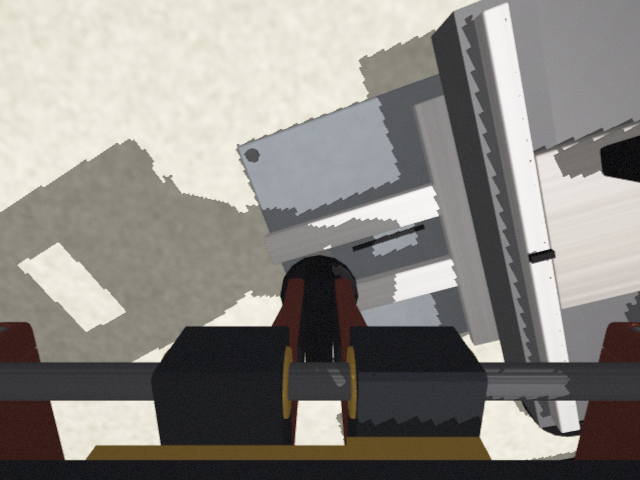

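The bar is held (width 11.8, force 30, pads astride the bar at col 320). Now turn it clockwise by about 1.24.

Scaled: 0.1 rad is 0.0637.

Emit:
shift_gripper:
  motion:
    - [[0,0,0],[0,0,0.0637]]
    - [[0,0,0],[0,0,0.0637]]
    - [[0,0,0],[0,0,0.0637]]
    - [[0,0,0],[0,0,0.0637]]
    - [[0,0,0],[0,0,0.0637]]

```text
t: 4.73
ee_pos: [498.1, 72.4, 92.2]
orientation: [-3.027, -0.837, 0.002]
ft_force: [-4.1, 2.1, 6.8]
width: 11.5
grasp_force: 30.0
```

Emit:
shift_gripper:
  motion:
    - [[0,0,0],[0,0,0.0637]]
    - [[0,0,0],[0,0,0.0637]]
    - [[0,0,0],[0,0,0.0637]]
    - [[0,0,0],[0,0,0.0637]]
    - [[0,0,0],[0,0,0.0637]]

```text
t: 5.15
ee_pos: [498.1, 72.1, 92.2]
orientation: [3.141, 0.062, -0.002]
ft_force: [-3.2, -0.0, 6.4]
width: 11.8
grasp_force: 30.0
```

Emit:
shift_gripper:
  motion:
    - [[0,0,0],[0,0,0.0637]]
    - [[0,0,0],[0,0,0.0637]]
    - [[0,0,0],[0,0,0.028]]
    - [[0,0,0],[0,0,0]]
    - [[0,0,0],[0,0,0]]

```text
t: 5.57
ee_pos: [498.1, 71.9, 92.2]
orientation: [3.126, -0.315, -0.002]
ft_force: [-3.8, -0.1, 6.6]
width: 12.0
grasp_force: 30.0
```

Run:
```python
from h import *
for n in("wrist","top","side"):
    d=viewer.get_image(n);cv2.imwrite(f"pics/{n}3.png",d["img"][:,:,::-1])
o=ctrl.get_obs();print(o["moment"],o["ee_pos"],o["ft_force"])
x=Ro.from_rotvec(o["orientation"]).as_matrix()[:,0];print(np.arctan2(x[1],x[0]))
```

```text
[ 0.02457407  0.72855853 -0.08800018] [498.08933916  71.90838821  92.16031505] [-2.87666102 -0.38466442  6.67835247]
-0.20062309323273295
```

View pics/wrist3.png

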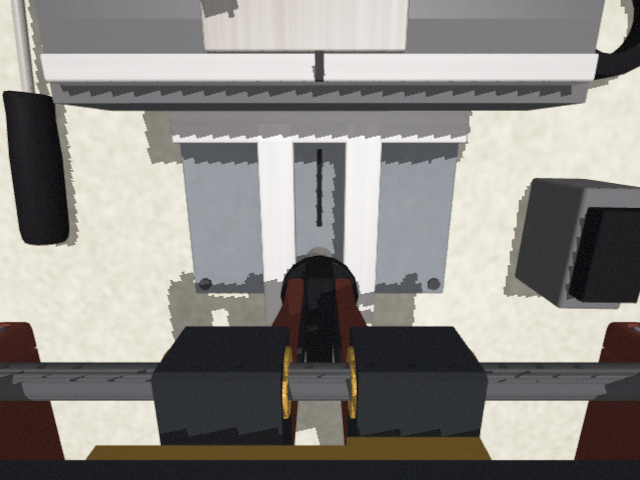

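The index line is vertical at col 320, rows 150–226, so the knob bar is aligned with stand x. Release, rise and check.

Emit:
shift_gripper:
  motion:
    - [[0,0,0],[0,0,0]]
    - [[0,0,0],[0,0,0]]
    - [[0,0,0],[0,0,0]]
    - [[0,0,0],[0,0,0]]
    - [[0,0,0],[0,0,0]]
  aperture: 50

```text
t: 6.13
ee_pos: [498.8, 72.0, 91.6]
orientation: [-3.126, 0.314, -0.0]
ft_force: [-0.4, -0.6, -0.4]
width: 42.0
grasp_force: 0.0
```

Emit:
shift_gripper:
  motion:
    - [[0,0,-0.02],[0,0,0]]
    - [[0,0,-0.07],[0,0,0]]
    - [[0,0,-0.07],[0,0,0]]
    - [[0,0,-0.07],[0,0,0]]
    - [[0,0,-0.06],[0,0,0]]

```text
t: 6.55
ee_pos: [498.9, 72.0, 239.6]
orientation: [-3.126, 0.314, -0.002]
ft_force: [1.0, 0.2, -0.1]
width: 50.0
grasp_force: 0.0
```

Emit:
shift_gripper:
  motion:
    - [[0,0,0],[0,0,0]]
    - [[0,0,0],[0,0,0]]
    - [[0,0,0],[0,0,0]]

```text
t: 6.8
ee_pos: [498.3, 71.9, 236.6]
orientation: [3.126, -0.314, -0.0]
ft_force: [0.1, 0.0, -0.2]
width: 50.1
grasp_force: 0.0
```

Run:
```python
from h import *
d=viewer.get_image("wrist");cv2.imwrite("pics/w4.png",d["img"][:,:,::-1])
T=viewer.get_image("top");cv2.imwrite("pics/top4.png",T["img"][:,:,::-1])
o=ctrl.get_obs();print(o["ee_pos"],o["ft_force"],o["orientation"])
```

```text
[497.76983714  71.8599464  235.46568775] [-0.34374866 -0.0738926   0.39392511] [ 3.12532431 -0.31387812 -0.00396429]
```

View pics/w4.png

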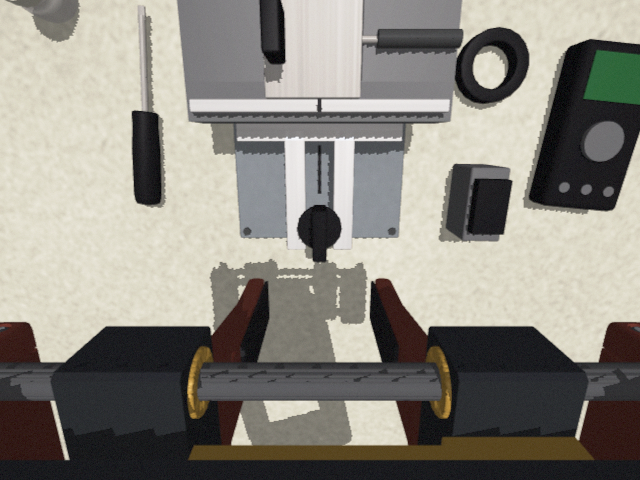

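Bar end at (320,261) is vertical under the line (col 319), so the knob is level-aligned; bystanders untouched. Next, move toward the tab, measuring it by blob detection in the wrist and top views.

Scaled: 25 mm is 0.05, -10 mm is -0.02.

Emit:
shift_gripper:
  motion:
    - [[0.05,-0.02,0],[0,0,0]]
    - [[0.05,-0.02,0],[0,0,0]]
    - [[0.05,-0.02,0],[0,0,0]]
    - [[0,0,0],[0,0,0]]
    - [[0,0,0],[0,0,0]]

```text
t: 7.32
ee_pos: [578.1, 86.5, 234.7]
orientation: [3.125, -0.314, -0.005]
ft_force: [-0.9, -0.3, -0.2]
width: 50.2
grasp_force: 0.0
```

Run:
```python
from h import *
g=cv2.imread("pics/w4.png",0)
for v in range(240,262,3): u=np.where(g[v,300:340]<45)[0]+300;print(v,u.min(),u.max(),end="; ")
for v in range(150,190,8): u=np.where(g[v,310:330]<60)[0]+310;print(v,u.mean().round(1),end="; ")
d=viewer.get_image("wrist");T=viewer.get_image("top");o=ctrl.get_obs();p=o["ee_pos"];print(p)
cv2.imwrite("pics/w5.png",d["img"][:,:,::-1]);cv2.imwrite("pics/top5.png",T["img"][:,:,::-1])
e=[498.7+145*.98+6,72-28.8+29.4,138];print(e,proj(d,np.array(e)),proj(T,np.array(e)))
for im,c in((d,60),(T,45)):
    m=(cv2.cvtColor(im["img"],cv2.COLOR_RGB2GRAY)<c).astype(np.uint8)
    n,l,s,ce=cv2.connectedComponentsWithStats(m)
    q=proj(im,np.array(e));i=min((i for i in range(1,n) if s[i,4]>20),key=lambda i:np.hypot(*(ce[i]-q)));print(s[i],ce[i])
```

Run:
```python
import cv2,numpy as np
w=cv2.imread("pics/w5.png")[0:330,130:530];t=cv2.resize(cv2.imread("pics/top5.png")[190:300,248:362],None,fx=3,fy=3)
cv2.imwrite("pics/c5.png",np.hstack([cv2.convertScaleAbs(w,alpha=1.5),cv2.convertScaleAbs(t,alpha=1.5)]))
```

```text
240 302 335; 243 305 332; 246 310 328; 249 313 325; 252 313 325; 255 313 325; 258 313 325; 261 317 324; 150 319.0; 158 319.0; 166 319.0; 174 319.0; 182 319.0; [576.68087796  86.26108529 235.12771072]
[646.8, 72.6, 138] [317.90754939 148.95002232] [288.95816755 216.90937547]
[311 124  17  52 876] [318.98630137 149.43607306]
[287 221  26  16 161] [302.56521739 228.11180124]
```

View pics/c5.png

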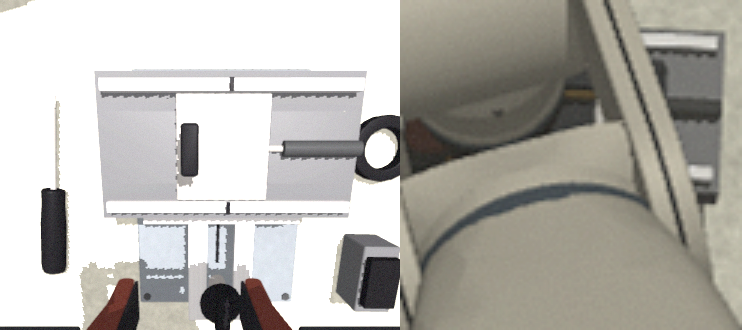

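Left half: the tab is at wrist pixel (319,149), within 1 px of prediction, and the bar is centred with the line. In the top view the arm hides the tab. Go over the tab, descend and pinch.

Scaled: 36 mm is 0.072, 35 mm is 0.07.

Emit:
shift_gripper:
  motion:
    - [[0.07,0,0],[0,0,0]]
    - [[0.072,0,0],[0,0,0]]
    - [[0,0,0.06],[0,0,0]]
    - [[0,0,0.06],[0,0,0]]
    - [[0,0,0.06],[0,0,0]]

```text
t: 7.83
ee_pos: [647.1, 71.9, 145.7]
orientation: [3.126, -0.315, -0.0]
ft_force: [0.5, 0.5, 0.1]
width: 50.0
grasp_force: 0.0
```

Emit:
shift_gripper:
  motion:
    - [[0,0,0.028],[0,0,0]]
    - [[0,0,0.014],[0,0,0]]
    - [[0,0,0],[0,0,0]]
    - [[0,0,0],[0,0,0]]

```text
t: 8.17
ee_pos: [648.2, 72.4, 126.7]
orientation: [-3.126, 0.314, -0.002]
ft_force: [-0.1, 1.9, 0.3]
width: 50.2
grasp_force: 0.0
```

Emit:
shift_gripper:
  motion:
    - [[0,0,0],[0,0,0]]
    - [[0,0,0],[0,0,0]]
    - [[0,0,0],[0,0,0]]
    - [[0,0,0],[0,0,0]]
    - [[0,0,0],[0,0,0]]
  aperture: 0

```text
t: 8.58
ee_pos: [648.1, 72.4, 126.3]
orientation: [-3.126, 0.314, -0.001]
ft_force: [-0.8, -0.3, -0.8]
width: 20.0
grasp_force: 0.0
```

Emit:
shift_gripper:
  motion:
    - [[0,0,0],[0,0,0]]
    - [[0,0,0],[0,0,0]]
    - [[0,0,0],[0,0,0]]

```text
t: 8.83
ee_pos: [647.8, 72.1, 125.9]
orientation: [3.126, -0.314, 0.0]
ft_force: [-1.3, -1.5, 3.7]
width: 12.1
grasp_force: 30.0
```

Run:
```python
from h import *
for n in("wrist","side"): cv2.imwrite(f"pics/{n}6.png",viewer.get_image(n)["img"][:,:,::-1])
P=[]
for _ in range(4): viewer.get_image("top");P.append(ctrl.get_obs()["ee_pos"])
print(np.array(P).round(1))
```

```text
[[647.9  72.1 125.9]
 [647.9  72.2 125.9]
 [647.9  72.2 125.9]
 [647.9  72.2 125.9]]
```

Scaled: -8 mm is -0.016, -7 mm is -0.014.

Emit:
shift_gripper:
  motion:
    - [[0,-0.008,0],[0,0,0]]
    - [[0,-0.014,0],[0,0,0]]
    - [[0,-0.016,0],[0,0,0]]
    - [[0,-0.014,0],[0,0,0]]
    - [[0,-0.008,0],[0,0,0]]

```text
t: 9.55
ee_pos: [653.8, 101.4, 125.8]
orientation: [3.124, -0.313, -0.0]
ft_force: [-2.0, -8.1, 6.5]
width: 11.9
grasp_force: 30.0
```

Emit:
shift_gripper:
  motion:
    - [[0,0,0],[0,0,0]]
    - [[0,0,0],[0,0,0]]
    - [[0,0,0],[0,0,0]]

```text
t: 9.8
ee_pos: [653.7, 100.9, 125.9]
orientation: [3.124, -0.313, -0.0]
ft_force: [-1.9, -7.6, 6.6]
width: 12.2
grasp_force: 30.0
```

Run:
```python
from h import *
P=[];F=[]
for _ in range(4):
    d=viewer.get_image("wrist");S=viewer.get_image("side");o=ctrl.get_obs();P.append(o["ee_pos"]);F.append(o["ft_force"])
P=np.mean(P,0);print(P,np.mean(F,0),"travel",(P-[647.9,72.2,125.9])@[.199,.98,0],o["width"],o["grasp_force"])
a=cv2.resize(S["img"][170:300,270:400],None,fx=4,fy=4,interpolation=cv2.INTER_CUBIC)
b=cv2.resize(d["img"],(0,0),fx=.42,fy=.42);b=cv2.copyMakeBorder(b,0,520-b.shape[0],0,0,cv2.BORDER_CONSTANT)
cv2.imwrite("pics/w7.png",d["img"][:,:,::-1]);cv2.imwrite("pics/c7.png",cv2.convertScaleAbs(np.hstack([a,b])[:,:,::-1],alpha=1.5))
```

```text
[653.67739165 100.77839113 125.85647317] [-2.1729007  -7.36189287  5.7708329 ] travel 29.156524245218083 11.533797480174195 30.000985264778137
```

View pics/c7.png

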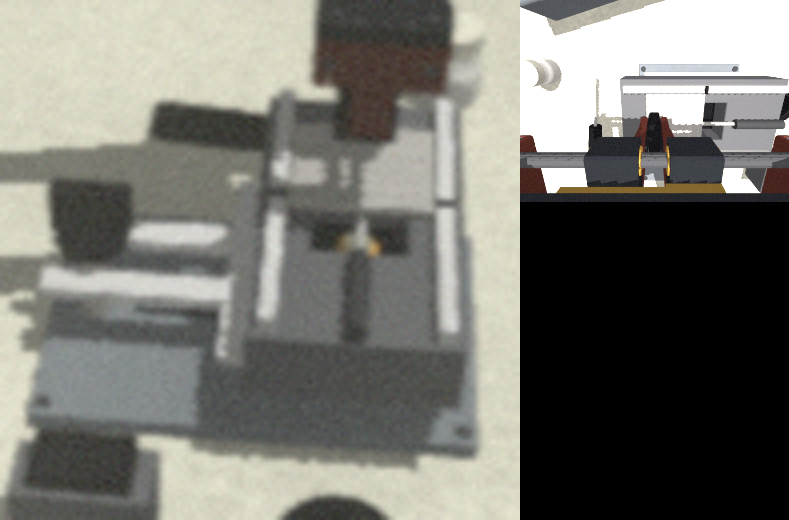

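The side crop shows the plate edge nearly at the ridges (ridge 448,205; edge row ≈212); measured travel 29.2 mm. Nudge by 0.8 mm and measure again.

Scaled: -0.8 mm is -0.0016.

Emit:
shift_gripper:
  motion:
    - [[0,-0.0016,0],[0,0,0]]
    - [[0,0,0],[0,0,0]]
    - [[0,0,0],[0,0,0]]
    - [[0,0,0],[0,0,0]]
    - [[0,0,0],[0,0,0]]

```text
t: 10.62
ee_pos: [653.9, 101.5, 125.8]
orientation: [3.124, -0.314, -0.0]
ft_force: [-1.9, -6.3, 4.9]
width: 12.0
grasp_force: 30.0
```

Run:
```python
from h import *
P=[];F=[];G=0
for _ in range(4):
    d=viewer.get_image("wrist");o=ctrl.get_obs();P.append(o["ee_pos"]);F.append(o["ft_force"]);G=G+cv2.cvtColor(d["img"],cv2.COLOR_RGB2GRAY)/4.
P=np.mean(P,0);print(P,np.mean(F,0),"travel",(P-[647.9,72.2,125.9])@[.199,.98,0],o["qvel"].round(4))
for v in range(206,286,6): print(v,G[v,422:458:2].round().astype(int))
O=np.array([498.7,72])+95*np.array([.98,-.199])
for l in((0,0,100),(0,2.5,100)):
  for x in(70,80,94): print(l,x,proj(d,np.array([O[0]+x*.98+l[1]*.199,O[1]-.199*x+l[1]*.98,104 if x==94 else l[2]])).round(1))
```

```text
[653.83576749 101.50978006 125.85454787] [-1.8913583  -7.40122854  5.67169166] travel 29.90480219175078 [-0.0002 -0.001   0.001  -0.0018  0.0016  0.0015]
206 [226 225 226 226 227 226 226 226 226 226 181  19  34  28  32 226 226 226]
212 [222 222 223 222 222 223 223 223 222 188  74  21  34  33 128 223 223 222]
218 [223 224 224 224 224 225 224 223 223 189  26  29  32  32 168 224 224 224]
224 [155 180 183 182 190 192 153 124 126 172 101  72  71  57  74  79 115 115]
230 [186 183 186 186 196 196 185 183 189 158 115 115 115 114 114 115 116 114]
236 [187 186 186 188 196 194 182 183 190 162 114 115 113 114 114 114 113 114]
242 [184 187 186 192 197 190 182 185 185 116 112 113 114 114 112 113 114 113]
248 [185 186 184 194 198 186 181 187 165  32  28  28  30  31  30  27  28  31]
254 [184 186 186 195 197 184 183 192 132  28  28  29  26  26  29  28  28  29]
260 [185 186 188 196 192 182 184 186  70  29  29  31  30  29  28  28  28  30]
266 [187 185 189 198 189 182 186 190  28  28  30  27  28  30  30  26  26  31]
272 [185 185 193 197 186 182 188 181  88  26  31  27  30  24  28  28  28  32]
278 [185 185 194 196 182 183 189 177  54  28  29  26  30  28  29  31  28  26]
284 [185 188 197 191 183 184 183  36  17  17  12  16  15  14  12  13  15  17]
(0, 0, 100) 70 [437.6 259.2]
(0, 0, 100) 80 [439.4 240. ]
(0, 0, 100) 94 [445.  213.7]
(0, 2.5, 100) 70 [432.6 259.2]
(0, 2.5, 100) 80 [434.4 240. ]
(0, 2.5, 100) 94 [439.7 213.7]
```

Travel is 29.9 mm; the plate edge (437.9) matches the predicted y=0 (437.6), and the ridge fits too. The arm is still and the grip is holding. Handing in.

```bash
python3 -c "
from workcell import ctrl, viewer
print(ctrl.close_job())"
```

```text
the job is handed in; nothing more can be done
None
```

I turned the knob until its bar lined up with the level mark, then slid the shutter to about 29.9 mm (half is 30 mm) and handed the job in with the arm still gripping it there. The images I viewed showed no bystander moved, though I did not re-check the platform or bystanders just before hand-in, and no verdict was returned.

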